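# Put the dropper bottles away in the bench stand

### The job

Two dropper bottles have been left standing on the desk. Put them one by one into the two empty cups of the round bottle stand, one in each, upright and all the way down on the cup floor. Leave the bottle that is already in the stand in its own cup.

Things in the scene. Friction and masses are not known exactly. Their poses are not given: they have to be found in the camera images.
- bottle_stand: Heavy fixed stand, turned any way: grey disc 168 mm across with three metal cups and a 44 mm high centre knob. Origin: centre of its underside, z up. Cup axes at (x, y) = (45, 0), (-22.5, 39), (-22.5, -39) mm; the first holds a bottle, the other two are empty. Cups: 48 mm wide inside, flaring to 60 mm at the mouth, 66 mm outside; floor 9 mm, rim 46 mm above the desk.
- bottle_1: One of the two dropper bottles that stand loose on the desk, left of the stand. 34 mm across, 102 mm tall, 50 to 100 g: amber body, dark collar 24 mm across from 62 to 77 mm above the base, narrow black bulb (13 mm) above. Origin at the centre of its base, z up along its axis. Grip it by the collar from above.
- bottle_2: The other loose dropper bottle, the same as the first. 34 mm across, 102 mm tall, 50 to 100 g: amber body, dark collar 24 mm across from 62 to 77 mm above the base, narrow black bulb (13 mm) above. Origin at the centre of its base, z up along its axis. Grip it by the collar from above.
- bottle_3: The third such dropper bottle, already standing in a cup of the stand; it stays there. 34 mm across, 102 mm tall, 50 to 100 g: amber body, dark collar 24 mm across from 62 to 77 mm above the base, narrow black bulb (13 mm) above. Origin at the centre of its base, z up along its axis. Grip it by the collar from above.

How it is judged:
By the outcome, as a careful person would: the job done as asked, in the order asked, and still so for the second after the job is handed in, with the robot touching nothing.
It also fails if it takes over 58 s, if anything falls off the work surface, if the arm or the gripper's body presses on something with over 40 N, if the wrist force passes 120 N, or if a joint passes its speed limit or range.

### The arm

A 6-joint arm with a two-finger parallel gripper is mounted at the origin on a cart in front of the work surface, level with it; the furniture and walls round the work are solid. World frame = base frame: x ahead of the robot, y to its left, z up, the work surface at z = 0. Lengths are in m, angles in degrees, forces in N, time in s.
With the tool pointing down it reaches from about 0.3 to 0.75 m from the base axis. Payload 8.5 kg.
Tool frame: the origin (TCP) lies between the finger pads; the fingertips stand 8 mm ahead of it and the grasp point (between the pads) lies 11 mm behind it; y points along the fingers, z is the direction in which the jaws open and shut, and the axes are right-handed (so a half turn about y gives the same grasp; the last joint's range is limited). The gripper opens to 85 mm and grips with 20 to 120 N. Pads are 22 mm wide; open, the fingers measure 114 mm over their backs; the gripper's body (76 mm by 85 mm) begins 54 mm behind the grasp point. The pads swing forward as they close: fully open they stand 13 mm farther back than shut.
Start: joints at [-83.44, 21.807, 74.336, -0, 83.858, -12.336], TCP at [0.178, -0.52, 0.239] pointing down, gripper open.
Joint ranges: [-178.18, 178.18], [-50.72, 133.34], [12.68, 142.11], [-81.47, 261.47], [9.98, 163.14], [-165.26, 165.26]. Speed limits (degrees/s): [136.94, 136.94, 180, 180, 180, 180].

### API

Orientations are given as a 3x3 rotation matrix whose columns are the frame's x, y, z axes.
In Python, from rig import env, get_image gives the robot as it stands.
- The arm moves only by the tool move_arm, never from a script. Its argument "targets" is one flat list of numbers, 6 for each row, row after row: the shift along the tool's x, y, z in mm, then the turn, a rotation vector about the tool's x, y, z in rad. A call has exactly 5 rows; each row shifts and turns the commanded pose from where the row before left it, along the tool's axes as they then stand; what a row does not reach is not made up. A row lasts 1/8 s, in which the tool goes at most 62.5 mm and 10.7 degrees, less where a joint would pass 70% of its speed; a pose out of reach is approached as far as the arm can. A call is refused whole if a number of a shift passes 62.5 or a number of a turn 0.188, either way. A call with a gripper value outside its range is refused whole. "hand" is the opening, from -1 (shut) to 1 (fully open), so that 0 is half open, set as the call begins (left out, the last holds). The fingers move at their own pace and stop on an object; "squeeze" is the grip in N (left out, the last holds). Time passes only in rows, so rows that do not move let the fingers close, or fill a call up. It gives the time, the measured TCP pose, the force and the opening at its end, in the units of the state.
- env.observe(): the state, without advancing time (a new reading comes with each control period).
- get_image(name): name is "scene" or "top"; returns a dict with "pixels" (384x512x3 uint8, red, green, blue), "z_map" (384x512 float32, m along the optical axis (not along the pixel's ray), 0 where there is no reading), "intrinsics" (3x3 intrinsics, pixels), "R" (3x3) and "t" (3): a world point X has camera coordinates R X + t. Camera axes: x right, y down, z forward; pixel columns grow to the right and rows downward; lengths in m; the calibration is good to about 2 mm. A picture is of the moment at which its call begins.
- env.close_job(): hands the job in, once; it reports no verdict.
The state is a dict: "time_s": time; "q": joint angles; "qvel": joint speeds; "joint_efforts": joint torques, N m; "position": TCP position; "tool_rot": TCP orientation; "ft_force": force on the tool from outside, world axes, zero at the start; "wrist_torque": the same for the moment, N m; "grip_width": finger opening in m.
Only numpy, scipy, OpenCV 4.12 (cv2) and the standard library are available. Lean on these libraries where they do the work, as an engineer would, in place of code of your own. Each camera call takes 0.05 s, during which the arm holds its last target.

## Working session

There is one attempt and no reset: what is moved stays moved. The work goes in short steps, Python scripts to look and compute and a tool call to move; the robot and the scene stay as the last step left them, time stands still between calls to the robot, and variables do not carry over. Pictures are saved under pics/ and viewed, and the job is handed in when it is done.

Besides the shell and the picture viewer there is one more tool, called as name(argument=value, ...), one argument or row to a line, values as JSON. move_arm: Moves the arm, as the interface text tells. Its arguments: {"type":"object","properties":{"targets":{"type":"array"},"hand":{"type":"number"},"squeeze":{"type":"number"}},"required":["targets"]}

```bash
mkdir -p pics; ls; python3 - <<'E'
from rig import env,get_image
import numpy as np,cv2
np.set_printoptions(precision=4,suppress=True)
for n in("scene","top"):
    d=get_image(n); cv2.imwrite(f"pics/{n}0.png",cv2.cvtColor(d["pixels"],cv2.COLOR_RGB2BGR)); np.savez(f"{n}0.npz",**d)
    print(n,d["intrinsics"],d["R"],d["t"])
print(env.observe())
E
```

```text
pics
scene [[411.8265   0.     259.4552]
 [  0.     411.8265 188.0626]
 [  0.       0.       1.    ]] [[-0.859  -0.5118  0.0121]
 [-0.3729  0.6093 -0.6998]
 [ 0.3508 -0.6056 -0.7143]] [0.5375 0.1316 0.7845]
top [[414.8818   0.     254.1386]
 [  0.     414.8818 189.3995]
 [  0.       0.       1.    ]] [[-0.0127 -0.9998 -0.0149]
 [-0.9921  0.0145 -0.1247]
 [ 0.1249  0.0132 -0.9921]] [0.1811 0.5223 0.8064]
{'time_s': 0.1, 'q': array([-83.4398,  21.8363,  74.377 ,   0.0005,  83.8579, -12.3367]), 'qvel': array([ 0.1315, -0.1248, -0.1028, -0.0605, -0.0466,  0.0065]), 'joint_efforts': array([  0.0031, -44.9224, -23.1657,  -0.0002,   0.0037,   0.    ]), 'position': array([ 0.1781, -0.5201,  0.2388]), 'tool_rot': array([[-0.9461, -0.0001,  0.3239],
       [-0.3239,  0.0012, -0.9461],
       [-0.0003, -1.    , -0.0012]]), 'ft_force': array([0.4603, 0.3196, 0.067 ]), 'wrist_torque': array([-0.012 ,  0.0481,  0.0466]), 'grip_width': 0.08527794036299861}
```

View pics/scene0.png

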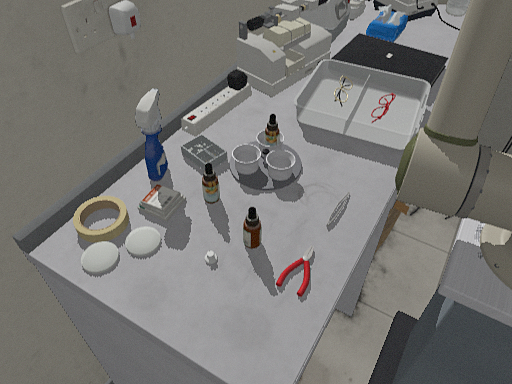

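View pics/top0.png

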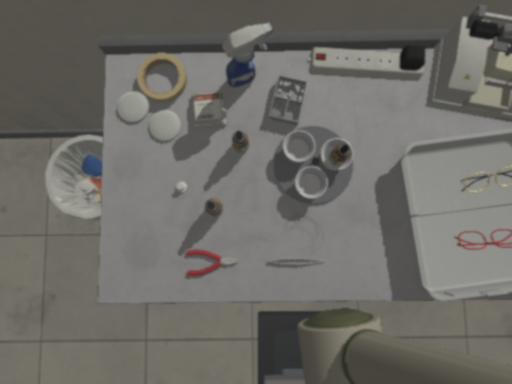

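The top view shows loose bottles near (240,141) and (214,207). The empty cups are near (299,146) and (312,182), and the occupied one is near (337,153). I'll enlarge the crop and measure.

```bash
cat > h.py <<'E'
import numpy as np,cv2
np.set_printoptions(precision=4,suppress=True)
def ray(d,u,v,z):
    K,R,t=d["intrinsics"],d["R"],d["t"]
    r=R.T@np.linalg.solve(K,[u,v,1.]);c=-R.T@t
    return c+r*(z-c[2])/r[2]
def cloud(d):
    K,R,t=d["intrinsics"],d["R"],d["t"];z=d["z_map"]
    v,u=np.indices(z.shape);p=np.stack([(u-K[0,2])/K[0,0]*z,(v-K[1,2])/K[1,1]*z,z],-1)
    return (p-t)@R
def proj(d,X):
    p=d["K"] if 0 else d["intrinsics"]@(d["R"]@np.asarray(X,float)+d["t"]);return p[:2]/p[2]
E
python3 - <<'E'
from h import *
d=np.load("top0.npz");s=np.load("scene0.npz")
im=cv2.cvtColor(d["pixels"],cv2.COLOR_RGB2BGR)
cv2.imwrite("pics/topc.png",cv2.resize(im[110:240,190:370],None,fx=4.4,fy=4.4,interpolation=cv2.INTER_CUBIC))
im=cv2.cvtColor(s["pixels"],cv2.COLOR_RGB2BGR)
cv2.imwrite("pics/scenec.png",cv2.resize(im[105:255,180:320],None,fx=4,fy=4,interpolation=cv2.INTER_CUBIC))
for n,dd in(("top",d),("scene",s)):
    P=cloud(dd);v=dd["z_map"]>0
    for nm,(x,y) in {}.items():pass
    m=v&(P[...,2]>.055)&(P[...,2]<.12)&(P[...,0]>.2)&(P[...,0]<.7)&(abs(P[...,1])<.5)
    nc,l,st,ce=cv2.connectedComponentsWithStats(m.astype(np.uint8))
    print(n)
    for i in range(1,nc):
        if st[i,4]>15:
            q=P[l==i];print(ce[i],st[i,4],q.min(0),q.max(0),np.median(q,0))
E
```

```text
top
[478.8528 100.5528] 720 [ 0.6698 -0.3417  0.055 ] [ 0.6999 -0.2078  0.1177] [ 0.6905 -0.2572  0.0757]
[445.3509 214.4072] 1579 [ 0.3057 -0.3375  0.055 ] [ 0.635  -0.1228  0.0641] [ 0.471  -0.1723  0.0591]
[239.5833 138.8333] 204 [0.6075 0.1865 0.0553] [0.6373 0.2167 0.1031] [0.619  0.2004 0.0753]
[340.8196 152.6235] 255 [ 0.5749 -0.0132  0.0555] [0.6078 0.0184 0.1121] [0.5872 0.0064 0.0783]
[212.7371 206.1408] 213 [0.4742 0.239  0.055 ] [0.506  0.2705 0.1032] [0.4879 0.2524 0.076 ]
[334.7727 309.5909] 44 [0.2956 0.008  0.1016] [0.3013 0.0599 0.1194] [0.299  0.0337 0.1118]
[303.5652 320.9565] 23 [0.276  0.0777 0.0831] [0.2849 0.0992 0.119 ] [0.2786 0.0881 0.1124]
scene
[305.3207  50.7931] 1160 [ 0.6462 -0.4608  0.0551] [ 0.6999 -0.1994  0.12  ] [ 0.6785 -0.3476  0.0882]
[366.3568  96.8921] 964 [ 0.3053 -0.4148  0.055 ] [ 0.6357 -0.121   0.0614] [ 0.4543 -0.248   0.0577]
[271.9719 127.6466] 249 [ 0.5734 -0.0063  0.0551] [0.6067 0.0212 0.1107] [0.5873 0.0096 0.0757]
[209.0533 175.6475] 244 [0.6075 0.1908 0.0554] [0.6392 0.2191 0.101 ] [0.6196 0.2082 0.0731]
[417.1513 200.9035] 456 [0.2001 0.057  0.0785] [0.2961 0.1025 0.12  ] [0.2424 0.0935 0.107 ]
[251.7517 220.2793] 290 [0.4738 0.244  0.0551] [0.5052 0.274  0.1023] [0.4861 0.2623 0.074 ]
```

View pics/topc.png

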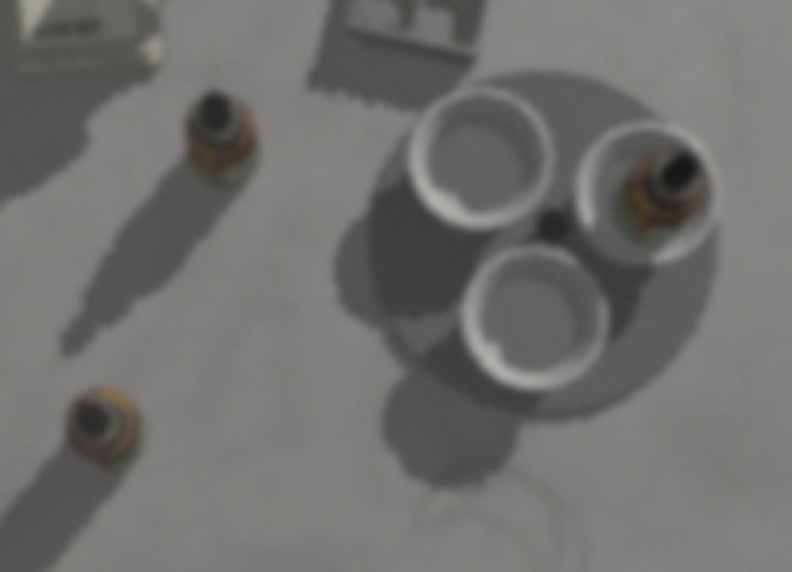

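View pics/scenec.png

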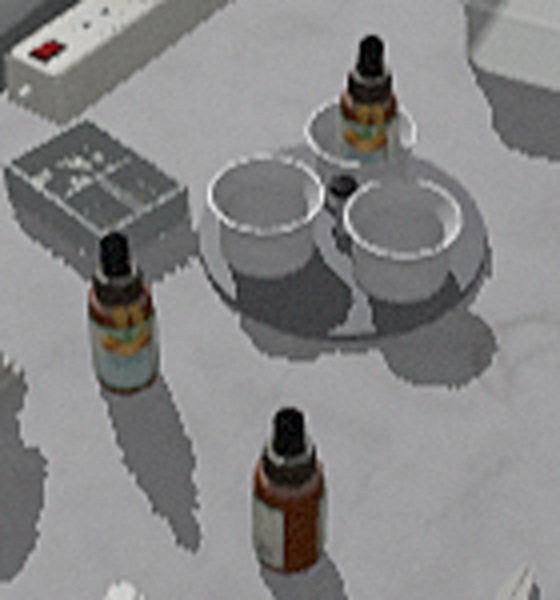

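```bash
python3 - <<'E'
from h import *
from scipy.optimize import least_squares
d=np.load("top0.npz");s=np.load("scene0.npz")
C={n:cloud(x)[x["z_map"]>0] for n,x in(("top",d),("scene",s))}
for n,P in C.items():
    m=(abs(P[:,0]-.4)<.02)&(abs(P[:,1]-.15)<.03);print(n,"desk z",np.median(P[m,2]))
def R(z): return np.where(z<.055,.017,np.where(z<.0775,.012,.0065))
for nm,c,z0 in(("A",(.62,.204),0),("B",(.488,.256),0),("C",(.588,.005),.009)):
    for n in("top","scene","both"):
        P=np.vstack([C["top"],C["scene"]]) if n=="both" else C[n]
        m=np.hypot(P[:,0]-c[0],P[:,1]-c[1])<.035;Q=P[m];z=Q[:,2]-z0
        k=((z>.012+4*z0)&(z<.052))|((z>.064)&(z<.075))|((z>.082)&(z<.096));Q=Q[k];z=z[k]
        f=least_squares(lambda p:np.hypot(Q[:,0]-p[0],Q[:,1]-p[1])-R(z),c,loss="soft_l1",f_scale=.001)
        print(nm,n,len(Q),f.x,np.median(abs(f.fun)), "maxz",(P[m,2]).max())
def cups(p): 
    a=p[2];r=np.array([[np.cos(a),-np.sin(a)],[np.sin(a),np.cos(a)]])
    return np.array([[45,0],[-22.5,39],[-22.5,-39]])/1e3@r.T+p[:2]
for n in("top","scene","both"):
    P=np.vstack([C["top"],C["scene"]]) if n=="both" else C[n]
    Q=P[(P[:,2]>.043)&(P[:,2]<.049)&(np.hypot(P[:,0]-.567,P[:,1]-.05)<.095)]
    def f(p):
        c=cups(p);return np.min([abs(np.hypot(Q[:,0]-x,Q[:,1]-y)-.0315) for x,y in c],0)
    best=min((least_squares(f,[.56,.045,a],loss="soft_l1",f_scale=.002) for a in np.radians([-80,-60,-40,-20])),key=lambda r:r.cost)
    print(n,len(Q),best.x,np.degrees(best.x[2]),np.median(best.fun));print(cups(best.x))
    Q=P[(abs(P[:,2]-.0325)<.02)] 
p=best.x
for n,x in(("top",d),("scene",s)):
    im=cv2.cvtColor(x["pixels"],cv2.COLOR_RGB2BGR);im=cv2.resize(im,None,fx=4,fy=4,interpolation=cv2.INTER_CUBIC)
    def circ(c,r,z):
        t=np.linspace(0,2*np.pi,60);pt=np.array([proj(x,[c[0]+r*np.cos(a),c[1]+r*np.sin(a),z]) for a in t])
        cv2.polylines(im,[np.int32(pt*4+2)],True,(0,255,0),1)
    for c in cups(p):circ(c,.033,.046)
    circ(p[:2],.084,.006)
    o=(105,110) if n=="scene" else (190,110)
    im=im[105*4:255*4,180*4:370*4];cv2.imwrite(f"pics/ov_{n}.png",im)
E
```

```text
top desk z 0.00079841757964966
scene desk z -0.0007013393591336717
A top 128 [0.6242 0.2012] 0.0003336859455546938 maxz 0.10307085697218453
A scene 321 [0.6244 0.2024] 0.0006312962883025727 maxz 0.10097068207107414
A both 449 [0.6242 0.2021] 0.0006108264472043587 maxz 0.10307085697218453
B top 87 [0.4897 0.2553] 0.0003780918528735189 maxz 0.10324317093483307
B scene 362 [0.4906 0.2565] 0.0006823629173903284 maxz 0.10229063843871115
B both 449 [0.4903 0.2562] 0.0007933778972655549 maxz 0.10324317093483307
C top 79 [0.5921 0.0013] 0.0004712844249785877 maxz 0.11210745366044252
C scene 109 [0.592  0.0025] 0.0009249589688311976 maxz 0.11071875196574224
C both 188 [0.5921 0.0019] 0.0007403923020229066 maxz 0.11210745366044252
top 615 [ 0.5802  0.0494 -1.2734] -72.95960872477896 0.0013799054612661787
[[0.5934 0.0064]
 [0.6109 0.0824]
 [0.5364 0.0595]]
scene 312 [ 0.5802  0.051  -1.2713] -72.84146271581062 0.0011629924330702791
[[0.5935 0.008 ]
 [0.6108 0.084 ]
 [0.5363 0.061 ]]
both 927 [0.5802 0.05   0.8219] 47.09154541879258 0.001407483697770457
[[0.6109 0.0829]
 [0.5364 0.06  ]
 [0.5935 0.0069]]
```

View pics/ov_top.png

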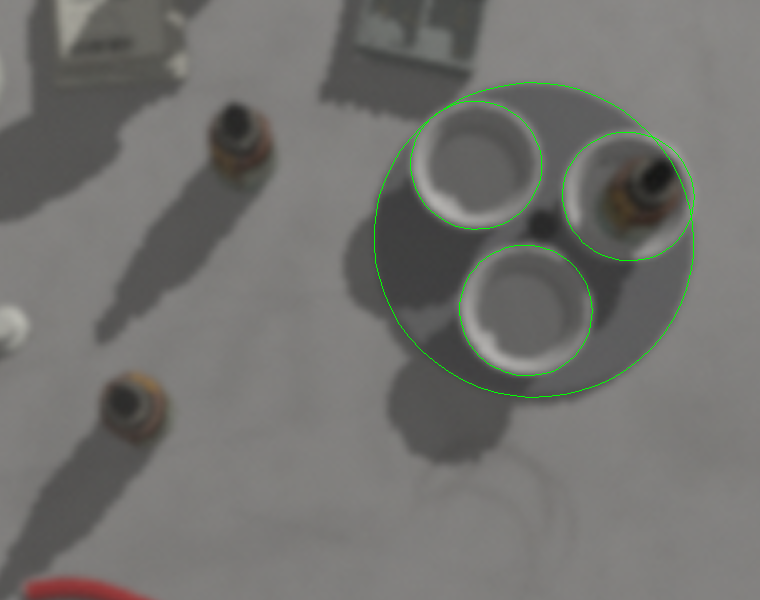

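View pics/ov_scene.png

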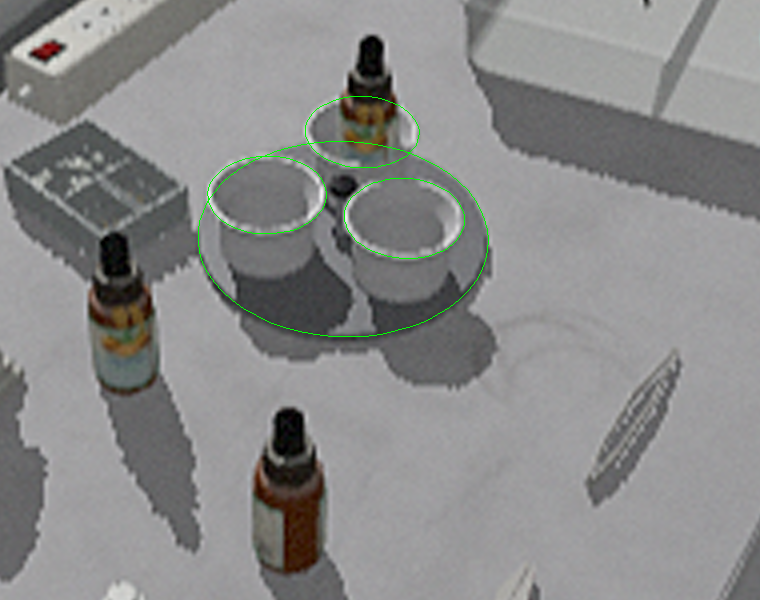

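```bash
cat >> h.py <<'E'
def need(target):
    from rig import env
    o=env.observe();d=np.array(target)-o["position"]
    print("t",o["time_s"],"pos",o["position"],"grip",o["grip_width"],"F",o["ft_force"],"q",o["q"])
    print("world d mm",d*1e3,"tool d mm",o["tool_rot"].T@d*1e3)
E
python3 - <<'E'
from h import *
d=np.load("top0.npz");s=np.load("scene0.npz")
P=np.vstack([cloud(x)[x["z_map"]>0] for x in(d,s)]);S=cloud(s)[s["z_map"]>0]
for c in((.6243,.2018),(.49,.256)):
    r=np.hypot(S[:,0]-c[0],S[:,1]-c[1])
    for z in np.arange(.035,.1,.004):
        k=(r<.03)&(abs(S[:,2]-z)<.002);print(round(z,3),k.sum(),np.round(np.median(r[k])*1e3,1),end=" | ")
    print()
for c in((.6243,.2018),(.49,.256),(.5802,.05)):
    r=np.hypot(P[:,0]-c[0],P[:,1]-c[1])
    print(c,[(e,round(float(P[(r>e-.02)&(r<e),2].max()),3)) for e in(.05,.07,.09,.11,.13,.15,.17,.19)])
need([.624,.202,.24])
E
```

```text
0.035 23 17.4 | 0.039 23 17.4 | 0.043 26 17.5 | 0.047 22 17.2 | 0.051 27 17.4 | 0.055 29 16.2 | 0.059 49 14.1 | 0.063 17 12.1 | 0.067 23 11.8 | 0.071 16 11.8 | 0.075 40 10.3 | 0.079 20 7.6 | 0.083 9 6.9 | 0.087 9 7.2 | 0.091 11 7.4 | 0.095 17 6.3 | 0.099 17 4.4 | 
0.035 24 17.3 | 0.039 28 17.1 | 0.043 22 17.2 | 0.047 39 16.8 | 0.051 25 16.3 | 0.055 27 16.2 | 0.059 65 14.2 | 0.063 17 12.7 | 0.067 19 11.8 | 0.071 23 12.3 | 0.075 51 9.9 | 0.079 21 7.6 | 0.083 10 7.1 | 0.087 13 7.2 | 0.091 9 7.4 | 0.095 21 6.7 | 0.099 20 4.1 | 
(0.6243, 0.2018) [(0.05, 0.005), (0.07, 0.029), (0.09, 0.047), (0.11, 0.048), (0.13, 0.171), (0.15, 0.184), (0.17, 0.186), (0.19, 0.184)]
(0.49, 0.256) [(0.05, 0.005), (0.07, 0.006), (0.09, 0.021), (0.11, 0.019), (0.13, 0.063), (0.15, 0.103), (0.17, 0.097), (0.19, 0.049)]
(0.5802, 0.05) [(0.05, 0.112), (0.07, 0.111), (0.09, 0.05), (0.11, 0.03), (0.13, 0.029), (0.15, 0.078), (0.17, 0.103), (0.19, 0.077)]
t 0.1 pos [ 0.1781 -0.5201  0.2388] grip 0.08527794036299861 F [0.4603 0.3196 0.067 ] q [-83.4398  21.8363  74.377    0.0005  83.8579 -12.3367]
world d mm [445.9099 722.1181   1.1989] tool d mm [-655.7459   -0.3658 -538.7846]
```

move_arm(
  targets=[-43,0,-35,0,0,0,-43,0,-35,0,0,0,-43,0,-35,0,0,0,-43,0,-35,0,0,0,-43,0,-35,0,0,0],
  hand=0.2,
  squeeze=40,
)

```text
time_s: 0.72
position: [0.3254, -0.2834, 0.2392]
tool_rot: [[-0.946, -0.0, 0.323], [-0.323, 0.0, -0.946], [-0.0, -1.0, -0.0]]
ft_force: [0.8, -0.5, -0.3]
grip_width: 0.0513
```

move_arm(
  targets=[-43,0,-35,0,0,0,-43,0,-35,0,0,0,-43,0,-35,0,0,0,-43,0,-35,0,0,0,-43,0,-35,0,0,0],
)

```text
time_s: 1.35
position: [0.4722, -0.0482, 0.2392]
tool_rot: [[-0.946, -0.0, 0.324], [-0.324, 0.0, -0.946], [0.0, -1.0, -0.0]]
ft_force: [0.5, -0.6, -0.3]
grip_width: 0.0513
```

move_arm(
  targets=[-43,0,-35,0,0,0,-43,0,-35,0,0,0,-43,0,-35,0,0,0,-43,0,-35,0,0,0,-43,0,-35,0,0,0],
)

```text
time_s: 1.98
position: [0.619, 0.1869, 0.2389]
tool_rot: [[-0.946, -0.001, 0.324], [-0.324, -0.0, -0.946], [0.001, -1.0, -0.0]]
ft_force: [0.5, 0.1, 0.2]
grip_width: 0.0512
```

```bash
python3 -c "
from h import *
need([.6243,.2018,.15])"
```

```text
t 1.975 pos [0.619  0.1869 0.2389] grip 0.051248389490931884 F [0.462  0.0709 0.2129] q [ 6.3381 31.8832 57.2619 -0.0063 90.8933 77.4368]
world d mm [  5.334   14.8546 -88.9111] tool d mm [ -9.9188  88.9048 -12.3223]
```

move_arm(
  targets=[-10,0,-12,0,0,0,0,25,0,0,0,0,0,25,0,0,0,0,0,25,0,0,0,0,0,14,0,0,0,0],
)

```text
time_s: 2.6
position: [0.6233, 0.1991, 0.149]
tool_rot: [[-0.946, -0.002, 0.323], [-0.323, -0.0, -0.946], [0.002, -1.0, -0.0]]
ft_force: [-0.1, 0.8, 0.3]
grip_width: 0.0509
```

```bash
python3 -c "
from h import *
need([.6243,.2018,.067])
from rig import get_image
for n in('scene','top'):
    d=get_image(n);im=cv2.cvtColor(d['pixels'],cv2.COLOR_RGB2BGR);u,v=np.int32(proj(d,[.6243,.2018,.09]));cv2.imwrite(f'pics/a_{n}.png',cv2.resize(im[max(0,v-70):v+70,u-70:u+70],None,fx=4,fy=4,interpolation=cv2.INTER_CUBIC))
"
```

```text
t 2.6 pos [0.6233 0.1991 0.149 ] grip 0.05093513920318464 F [-0.0908  0.7909  0.3203] q [ 7.3766 36.2712 64.1195 -0.0102 79.7318 78.522 ]
world d mm [  1.018    2.6725 -82.0438] tool d mm [-2.0018 82.0403 -2.1793]
```

View pics/a_scene.png

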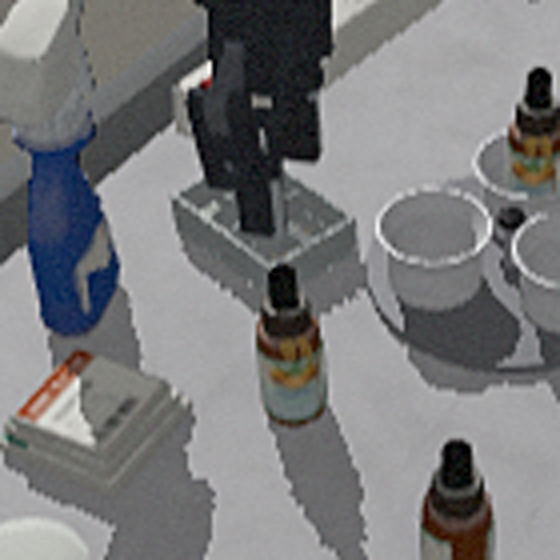

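move_arm(
  targets=[-2,16,-2,0,0,0,0,20,0,0,0,0,0,20,0,0,0,0,0,16,0,0,0,0,0,10,0,0,0,0],
)

```text
time_s: 3.32
position: [0.6251, 0.2024, 0.0675]
tool_rot: [[-0.946, -0.0, 0.324], [-0.324, -0.0, -0.946], [0.0, -1.0, -0.0]]
ft_force: [0.7, 0.2, -0.2]
grip_width: 0.0515
```

```bash
python3 -c "
from h import *
need([.6243,.2018,.067])
from rig import get_image
for n in('scene','top'):
    d=get_image(n);im=cv2.cvtColor(d['pixels'],cv2.COLOR_RGB2BGR);u,v=np.int32(proj(d,[.6243,.2018,.09]));cv2.imwrite(f'pics/b_{n}.png',cv2.resize(im[max(0,v-70):v+70,u-70:u+70],None,fx=4,fy=4,interpolation=cv2.INTER_CUBIC))
"
```

```text
t 3.325 pos [0.6251 0.2024 0.0675] grip 0.05145196436648062 F [ 0.6584  0.2112 -0.216 ] q [ 7.6407 41.0883 69.1351  0.0016 69.796  78.7438]
world d mm [-0.8142 -0.6189 -0.4954] tool d mm [0.9706 0.4956 0.3219]
```

View pics/b_scene.png

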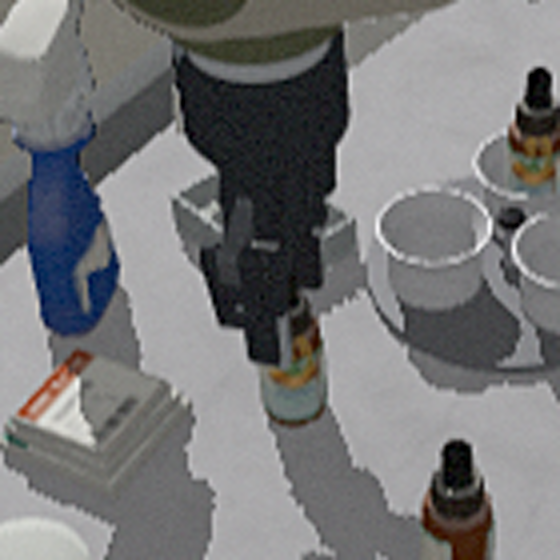

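The fingers straddle the collar, at crop position (275,330). Now I'll close them.

move_arm(
  targets=[0,0,0,0,0,0,0,0,0,0,0,0,0,0,0,0,0,0,0,0,0,0,0,0,0,0,0,0,0,0],
  hand=-1,
  squeeze=40,
)

```text
time_s: 4.05
position: [0.6256, 0.2024, 0.0692]
tool_rot: [[-0.946, 0.002, 0.324], [-0.324, 0.0, -0.946], [-0.002, -1.0, 0.0]]
ft_force: [0.3, -1.3, 5.8]
grip_width: 0.0219
```

move_arm(
  targets=[0,-5,0,0,0,0,0,-10,0,0,0,0,0,-25,0,0,0,0,0,-30,0,0,0,0,0,-20,0,0,0,0],
)

```text
time_s: 4.68
position: [0.6253, 0.2025, 0.1603]
tool_rot: [[-0.946, 0.001, 0.324], [-0.324, 0.0, -0.946], [-0.002, -1.0, 0.0]]
ft_force: [-0.5, 1.4, -0.7]
grip_width: 0.0224
```

```bash
python3 -c "
from h import *
need([.611,.083,.157])
from rig import get_image
for n in('scene','top'):
    d=get_image(n);im=cv2.cvtColor(d['pixels'],cv2.COLOR_RGB2BGR);u,v=np.int32(proj(d,[.6243,.2018,.12]));cv2.imwrite(f'pics/c_{n}.png',cv2.resize(im[max(0,v-70):v+70,u-70:u+70],None,fx=4,fy=4,interpolation=cv2.INTER_CUBIC))
"
```

```text
t 4.675 pos [0.6253 0.2025 0.1603] grip 0.022379982008509505 F [-0.4715  1.4287 -0.7378] q [ 7.6445 35.9417 62.8119  0.0049 81.1594 78.7422]
world d mm [ -14.2944 -119.5015   -3.2576] tool d mm [ 52.2403   3.2021 108.4263]
```

View pics/c_scene.png

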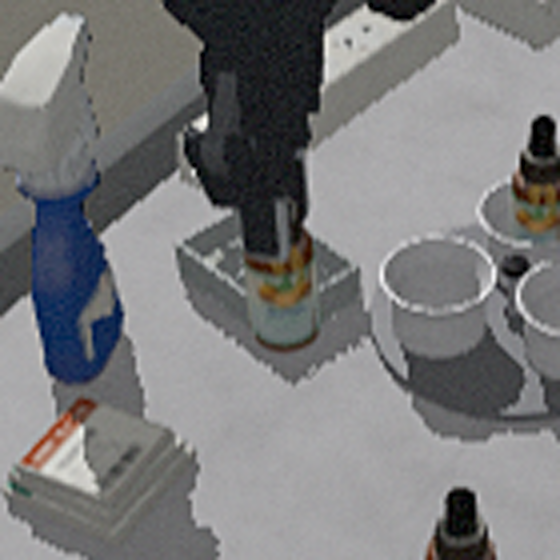

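move_arm(
  targets=[8,0,15,0,0,0,14,0,29,0,0,0,14,0,30,0,0,0,10,0,22,0,0,0,6,0,12,0,0,0],
)

```text
time_s: 5.4
position: [0.6102, 0.0815, 0.1573]
tool_rot: [[-0.947, -0.002, 0.322], [-0.322, 0.0, -0.947], [0.002, -1.0, -0.001]]
ft_force: [-0.4, 0.3, -0.5]
grip_width: 0.0224
```

```bash
python3 -c "
from h import *
need([.611,.083,.078])
from rig import get_image
from scipy.optimize import least_squares
for n in('scene','top'):
    d=get_image(n);im=cv2.cvtColor(d['pixels'],cv2.COLOR_RGB2BGR);u,v=np.int32(proj(d,[.611,.083,.1]));cv2.imwrite(f'pics/d_{n}.png',cv2.resize(im[max(0,v-70):v+70,u-70:u+70],None,fx=4,fy=4,interpolation=cv2.INTER_CUBIC))
    P=cloud(d)[d['z_map']>0];Q=P[(np.hypot(P[:,0]-.611,P[:,1]-.083)<.025)&(P[:,2]>.06)&(P[:,2]<.15)]
    print(n,len(Q),np.sort(Q[:,2])[:40:5])
    k=Q[(Q[:,2]>.1)&(Q[:,2]<.138)]
    f=lambda p:np.hypot(k[:,0]-p[0]-p[2]*(k[:,2]-.12),k[:,1]-p[1]-p[3]*(k[:,2]-.12))-.017
    if len(k)>10: r=least_squares(f,[.611,.083,0,0],loss='soft_l1',f_scale=.001);print(r.x,len(k))
"
```

```text
t 5.4 pos [0.6102 0.0815 0.1573] grip 0.02241578375894769 F [-0.4225  0.3265 -0.4772] q [-3.3967 32.1253 70.6822 -0.007  77.3176 67.8013]
world d mm [  0.7916   1.5404 -79.262 ] tool d mm [-1.4096 79.2601 -1.1464]
scene 383 [0.0877 0.0899 0.0912 0.0918 0.0928 0.0946 0.0952 0.096 ]
[0.6086 0.0822 0.0018 0.005 ] 248
top 0 []
```

View pics/d_scene.png

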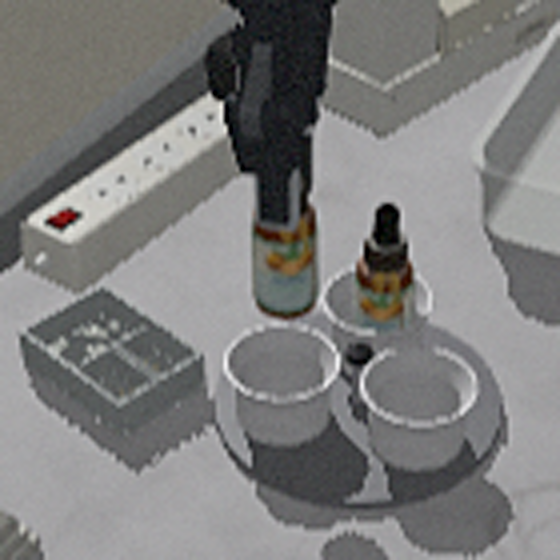

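move_arm(
  targets=[-1.5,10,-1,0,0,0,0,18,0,0,0,0,0,20,0,0,0,0,0,16,0,0,0,0,0,8,0,0,0,0],
)

```text
time_s: 6.12
position: [0.6117, 0.0853, 0.085]
tool_rot: [[-0.946, -0.002, 0.325], [-0.325, 0.0, -0.946], [0.001, -1.0, -0.001]]
ft_force: [-0.1, -0.0, -0.3]
grip_width: 0.0226
```

move_arm(
  targets=[0,2,0,0,0,0,0,1.5,0,0,0,0,0,1,0,0,0,0,0,1,0,0,0,0,0,0,0,0,0,0],
)

```text
time_s: 6.75
position: [0.612, 0.0848, 0.0809]
tool_rot: [[-0.946, 0.0, 0.324], [-0.324, -0.0, -0.946], [-0.0, -1.0, 0.0]]
ft_force: [0.1, 1.0, -1.1]
grip_width: 0.0226
```

```bash
python3 -c "
from h import *
need([.611,.083,.078])
from rig import get_image
for n in('scene',):
    d=get_image(n);im=cv2.cvtColor(d['pixels'],cv2.COLOR_RGB2BGR);u,v=np.int32(proj(d,[.611,.083,.1]));cv2.imwrite(f'pics/e_{n}.png',cv2.resize(im[max(0,v-70):v+70,u-70:u+70],None,fx=4,fy=4,interpolation=cv2.INTER_CUBIC))
"
```

```text
t 6.75 pos [0.612  0.0848 0.0809] grip 0.02258513029452566 F [ 0.1184  0.9568 -1.092 ] q [-3.0761 36.8376 75.6938  0.0001 67.4624 68.0282]
world d mm [-1.0308 -1.7793 -2.9003] tool d mm [1.5517 2.9002 1.3495]
```

View pics/e_scene.png

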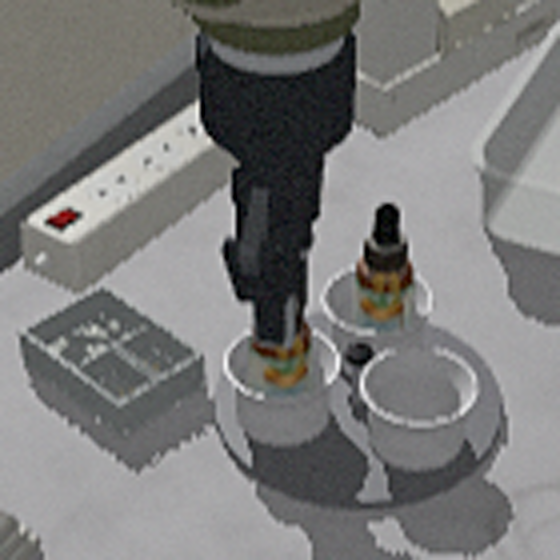

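Centred in the cup with no floor contact yet, so I'll keep going in small steps.

move_arm(
  targets=[0,1,0,0,0,0,0,1,0,0,0,0,0,0.5,0,0,0,0,0,0,0,0,0,0,0,0,0,0,0,0],
)

```text
time_s: 7.42
position: [0.612, 0.0848, 0.0783]
tool_rot: [[-0.946, -0.0, 0.324], [-0.324, 0.0, -0.946], [-0.0, -1.0, -0.0]]
ft_force: [0.4, -0.3, -0.8]
grip_width: 0.0225
```

move_arm(
  targets=[0,0.5,0,0,0,0,0,0.5,0,0,0,0,0,0.5,0,0,0,0,0,0,0,0,0,0,0,0,0,0,0,0],
)

```text
time_s: 8.05
position: [0.6125, 0.0848, 0.0782]
tool_rot: [[-0.946, 0.002, 0.324], [-0.324, -0.0, -0.946], [-0.002, -1.0, 0.001]]
ft_force: [-2.5, -0.7, 8.1]
grip_width: 0.0223
```

Floor contact at 8 N. Release, then rise.

move_arm(
  targets=[0,-0.7,0,0,0,0,0,0,0,0,0,0,0,0,0,0,0,0,0,0,0,0,0,0,0,0,0,0,0,0],
  hand=0.15,
)

```text
time_s: 8.68
position: [0.612, 0.0848, 0.0774]
tool_rot: [[-0.946, -0.0, 0.324], [-0.324, -0.0, -0.946], [0.0, -1.0, -0.0]]
ft_force: [-0.6, -0.3, 0.3]
grip_width: 0.049
```

move_arm(
  targets=[0,-8,0,0,0,0,0,-18,0,0,0,0,0,-24,0,0,0,0,0,-30,0,0,0,0,0,-15,0,0,0,0],
)

```text
time_s: 9.3
position: [0.6125, 0.0848, 0.1746]
tool_rot: [[-0.946, 0.003, 0.324], [-0.324, -0.0, -0.946], [-0.003, -1.0, 0.001]]
ft_force: [-0.4, 0.4, -0.1]
grip_width: 0.0492
```

```bash
python3 -c "
from h import *
need([.490,.256,.17])
from rig import get_image
for n in('scene',):
    d=get_image(n);im=cv2.cvtColor(d['pixels'],cv2.COLOR_RGB2BGR);u,v=np.int32(proj(d,[.611,.083,.1]));cv2.imwrite(f'pics/f_{n}.png',cv2.resize(im[max(0,v-70):v+70,u-70:u+70],None,fx=4,fy=4,interpolation=cv2.INTER_CUBIC))
    P=cloud(d)[d['z_map']>0];Q=P[(np.hypot(P[:,0]-.611,P[:,1]-.083)<.025)&(P[:,2]>.06)&(P[:,2]<.12)]
    print(Q[:,2].max())
"
```

```text
t 9.3 pos [0.6125 0.0848 0.1746] grip 0.04924513472109124 F [-0.3552  0.3885 -0.1491] q [-3.0723 31.3952 68.9727  0.0007 79.4714 68.0295]
world d mm [-122.4567  171.2      -4.6152] tool d mm [  60.4182    4.2484 -201.6383]
0.11187784800901089
```

View pics/f_scene.png

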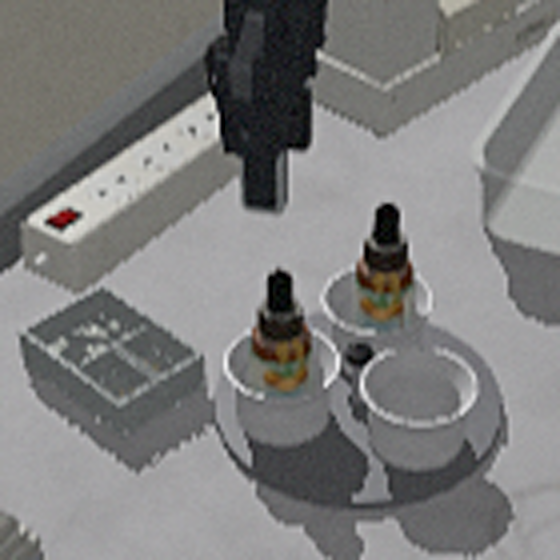

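Bottle A is upright and seated; its top reads 0.112 m against 0.111 expected. Now to bottle B.

move_arm(
  targets=[8,0,-26,0,0,0,15,0,-50,0,0,0,15,0,-50,0,0,0,14,0,-50,0,0,0,8,0,-26,0,0,0],
)

```text
time_s: 9.98
position: [0.488, 0.2582, 0.1719]
tool_rot: [[-0.946, -0.001, 0.326], [-0.326, -0.0, -0.946], [0.001, -1.0, -0.0]]
ft_force: [-0.9, -0.3, -0.2]
grip_width: 0.0491
```

```bash
python3 -c "
from h import *
need([.490,.256,.068])"
```

```text
t 9.975 pos [0.488  0.2582 0.1719] grip 0.04912324688598882 F [-0.881  -0.2787 -0.166 ] q [15.5879 25.3455 80.3586  0.0124 74.3807 86.5824]
world d mm [   2.0497   -2.1676 -103.8944] tool d mm [ -1.3845 103.8916   2.7477]
```

move_arm(
  targets=[0,10,0,0,0,0,0,20,0,0,0,0,0,15,0,0,0,0,0,5,0,0,0,0,0,0,0,0,0,0],
)

```text
time_s: 10.6
position: [0.4901, 0.2561, 0.1223]
tool_rot: [[-0.946, -0.0, 0.323], [-0.323, -0.0, -0.946], [0.0, -1.0, 0.0]]
ft_force: [0.3, -1.0, 0.1]
grip_width: 0.0495
```

```bash
python3 -c "
from h import *
need([.490,.256,.068])"
```

```text
t 10.6 pos [0.4901 0.2561 0.1223] grip 0.04949295565900219 F [ 0.2925 -0.9956  0.1355] q [15.327  28.5218 84.1441 -0.0019 67.3572 86.4614]
world d mm [ -0.1     -0.1499 -54.2872] tool d mm [ 0.1212 54.2872  0.1092]
```

move_arm(
  targets=[0,12,0,0,0,0,0,18,0,0,0,0,0,15,0,0,0,0,0,9,0,0,0,0,0,0,0,0,0,0],
)

```text
time_s: 11.22
position: [0.4897, 0.2564, 0.068]
tool_rot: [[-0.946, -0.001, 0.324], [-0.324, -0.0, -0.946], [0.001, -1.0, -0.0]]
ft_force: [0.9, -0.2, 0.8]
grip_width: 0.049
```

```bash
python3 -c "
from h import *
need([.490,.256,.068])
from rig import get_image
for n in('scene',):
    d=get_image(n);im=cv2.cvtColor(d['pixels'],cv2.COLOR_RGB2BGR);u,v=np.int32(proj(d,[.49,.256,.1]));cv2.imwrite(f'pics/g_{n}.png',cv2.resize(im[max(0,v-70):v+70,u-70:u+70],None,fx=4,fy=4,interpolation=cv2.INTER_CUBIC))
"
```

```text
t 11.225 pos [0.4897 0.2564 0.068 ] grip 0.04899685726914218 F [ 0.9222 -0.2053  0.7887] q [15.3676 32.5389 87.6378 -0.0002 59.8793 86.4707]
world d mm [ 0.3182 -0.4387 -0.0128] tool d mm [-0.159   0.0126  0.5181]
```

View pics/g_scene.png

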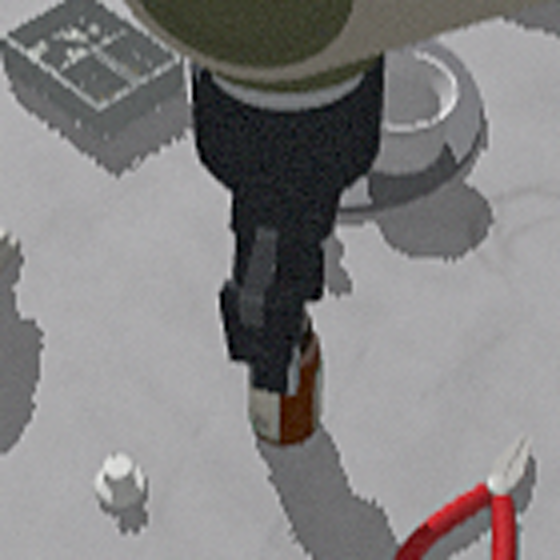

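move_arm(
  targets=[0,-1,0,0,0,0,0,0,0,0,0,0,0,0,0,0,0,0,0,0,0,0,0,0,0,0,0,0,0,0],
  hand=-1,
)

```text
time_s: 11.9
position: [0.4904, 0.2565, 0.0703]
tool_rot: [[-0.946, 0.002, 0.324], [-0.324, 0.0, -0.946], [-0.002, -1.0, 0.0]]
ft_force: [0.6, -1.6, 6.8]
grip_width: 0.0221
```

move_arm(
  targets=[0,-5,0,0,0,0,0,-15,0,0,0,0,0,-30,0,0,0,0,0,-35,0,0,0,0,0,-20,0,0,0,0],
)

```text
time_s: 12.52
position: [0.4901, 0.2567, 0.1772]
tool_rot: [[-0.946, 0.003, 0.324], [-0.324, 0.001, -0.946], [-0.003, -1.0, 0.0]]
ft_force: [0.2, -0.5, 0.0]
grip_width: 0.0221
```

```bash
python3 -c "
from h import *
need([.536,.06,.174])
from rig import get_image
for n in('scene',):
    d=get_image(n);im=cv2.cvtColor(d['pixels'],cv2.COLOR_RGB2BGR);u,v=np.int32(proj(d,[.49,.256,.12]));cv2.imwrite(f'pics/i_{n}.png',cv2.resize(im[max(0,v-70):v+70,u-70:u+70],None,fx=4,fy=4,interpolation=cv2.INTER_CUBIC))
"
```

```text
t 12.525 pos [0.4901 0.2567 0.1772] grip 0.02214793767621233 F [ 0.2069 -0.5115  0.0105] q [15.3765 25.0602 79.8723  0.0068 74.9065 86.4697]
world d mm [  45.9029 -196.6709   -3.224 ] tool d mm [ 20.3036   3.1788 200.9342]
```

View pics/i_scene.png

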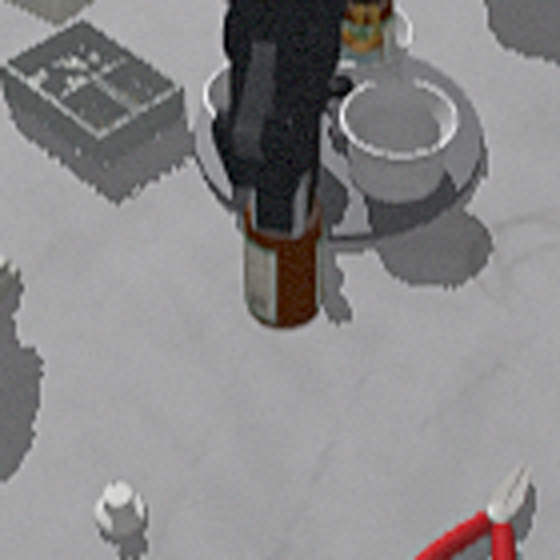

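move_arm(
  targets=[2,0,25,0,0,0,5,0,48,0,0,0,5,0,54,0,0,0,5,0,48,0,0,0,3,0,26,0,0,0],
)

```text
time_s: 13.2
position: [0.5362, 0.0577, 0.1746]
tool_rot: [[-0.947, -0.0, 0.322], [-0.322, -0.0, -0.947], [0.0, -1.0, 0.0]]
ft_force: [0.1, -0.1, -1.4]
grip_width: 0.0221
```

move_arm(
  targets=[0,0,0,0,0,0,0,8,0,0,0,0,0,8,0,0,0,0,0,4,0,0,0,0,0,0,0,0,0,0],
)

```text
time_s: 13.82
position: [0.5358, 0.0602, 0.1541]
tool_rot: [[-0.946, -0.001, 0.325], [-0.325, 0.0, -0.946], [0.001, -1.0, -0.0]]
ft_force: [-1.5, -1.2, -0.6]
grip_width: 0.0219
```

```bash
python3 -c "
from h import *
need([.536,.06,.0795])
from rig import get_image
from scipy.optimize import least_squares
for n in('scene',):
    d=get_image(n);im=cv2.cvtColor(d['pixels'],cv2.COLOR_RGB2BGR);u,v=np.int32(proj(d,[.536,.06,.1]));cv2.imwrite(f'pics/j_{n}.png',cv2.resize(im[max(0,v-70):v+70,u-70:u+70],None,fx=4,fy=4,interpolation=cv2.INTER_CUBIC))
    P=cloud(d)[d['z_map']>0];Q=P[(np.hypot(P[:,0]-.536,P[:,1]-.06)<.025)&(P[:,2]>.06)&(P[:,2]<.15)]
    print(n,len(Q),np.sort(Q[:,2])[:40:5])
    k=Q[(Q[:,2]>.09)&(Q[:,2]<.135)]
    f=lambda p:np.hypot(k[:,0]-p[0]-p[2]*(k[:,2]-.12),k[:,1]-p[1]-p[3]*(k[:,2]-.12))-.017
    r=least_squares(f,[.536,.06,0,0],loss='soft_l1',f_scale=.001);print(r.x,len(k))
"
```

```text
t 13.825 pos [0.5358 0.0602 0.1541] grip 0.021932889730973675 F [-1.4703 -1.2064 -0.5949] q [-6.1717 25.2204 83.9348  0.0004 70.8934 64.8926]
world d mm [  0.1904  -0.2469 -74.5965] tool d mm [-0.1571 74.5962  0.3227]
scene 406 [0.0827 0.0852 0.086  0.0877 0.0883 0.0889 0.09   0.0911]
[ 0.5362  0.0607 -0.0009 -0.0025] 292
```

View pics/j_scene.png

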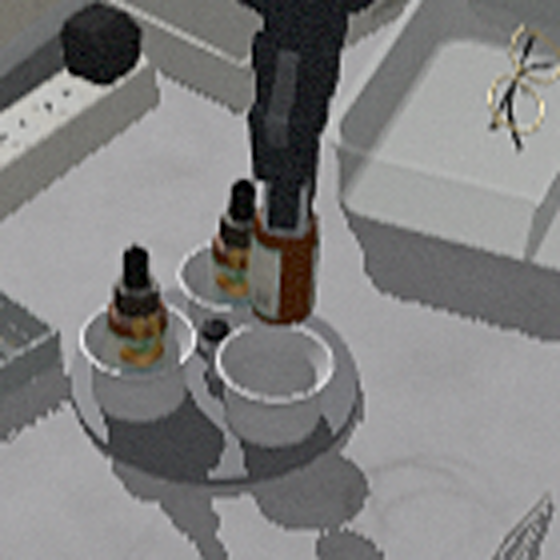

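move_arm(
  targets=[0,10,0,0,0,0,0,20,0,0,0,0,0,22,0,0,0,0,0,14,0,0,0,0,0,6,0,0,0,0],
)

```text
time_s: 14.5
position: [0.5358, 0.0598, 0.0817]
tool_rot: [[-0.946, -0.001, 0.324], [-0.324, 0.0, -0.946], [0.001, -1.0, -0.0]]
ft_force: [1.2, -0.7, -1.2]
grip_width: 0.0224
```

move_arm(
  targets=[0,0.5,0,0,0,0,0,0.5,0,0,0,0,0,0.5,0,0,0,0,0,0,0,0,0,0,0,0,0,0,0,0],
)

```text
time_s: 15.12
position: [0.536, 0.0598, 0.0811]
tool_rot: [[-0.946, 0.0, 0.324], [-0.324, -0.0, -0.946], [-0.0, -1.0, 0.0]]
ft_force: [-1.1, 0.3, -0.6]
grip_width: 0.0218
```

move_arm(
  targets=[0,0.5,0,0,0,0,0,0.5,0,0,0,0,0,0.5,0,0,0,0,0,0,0,0,0,0,0,0,0,0,0,0],
)

```text
time_s: 15.75
position: [0.536, 0.0598, 0.0795]
tool_rot: [[-0.946, 0.0, 0.324], [-0.324, 0.0, -0.946], [-0.0, -1.0, -0.0]]
ft_force: [0.5, -0.4, -0.3]
grip_width: 0.0222
```

move_arm(
  targets=[0,0.5,0,0,0,0,0,0.5,0,0,0,0,0,0.5,0,0,0,0,0,0,0,0,0,0,0,0,0,0,0,0],
)

```text
time_s: 16.38
position: [0.5365, 0.0598, 0.0793]
tool_rot: [[-0.946, 0.002, 0.324], [-0.324, -0.0, -0.946], [-0.002, -1.0, 0.001]]
ft_force: [-2.1, -0.7, 10.5]
grip_width: 0.0224
```

Floor contact at 10 N. Release and rise.

move_arm(
  targets=[0,-1,0,0,0,0,0,0,0,0,0,0,0,0,0,0,0,0,0,0,0,0,0,0,0,0,0,0,0,0],
  hand=0.15,
)

```text
time_s: 17.0
position: [0.536, 0.0598, 0.0789]
tool_rot: [[-0.946, -0.0, 0.324], [-0.324, 0.0, -0.946], [0.0, -1.0, -0.0]]
ft_force: [0.4, -0.3, -0.1]
grip_width: 0.049
```

move_arm(
  targets=[0,-8,0,0,0,0,0,-18,0,0,0,0,0,-30,0,0,0,0,0,-40,0,0,0,0,0,-45,0,0,0,0],
)

```text
time_s: 17.62
position: [0.5357, 0.0599, 0.2217]
tool_rot: [[-0.946, -0.0, 0.324], [-0.324, 0.0, -0.946], [0.0, -1.0, -0.0]]
ft_force: [0.7, -0.6, -0.3]
grip_width: 0.0491
```

move_arm(
  targets=[30,0,10,0,0,0,50,0,20,0,0,0,50,0,20,0,0,0,40,0,15,0,0,0,0,0,0,0,0,0],
)

```text
time_s: 18.25
position: [0.3949, -0.0577, 0.2208]
tool_rot: [[-0.947, 0.001, 0.321], [-0.321, -0.001, -0.947], [-0.001, -1.0, 0.001]]
ft_force: [0.3, 0.3, -0.3]
grip_width: 0.0491
```

```bash
python3 -c "
from h import *
from scipy.optimize import least_squares
need([.536,.06,.0795])
from rig import get_image
for n in('scene','top'):
    d=get_image(n);im=cv2.cvtColor(d['pixels'],cv2.COLOR_RGB2BGR);u,v=np.int32(proj(d,[.58,.05,.05]));cv2.imwrite(f'pics/z_{n}.png',cv2.resize(im[max(0,v-70):v+70,u-70:u+70],None,fx=4,fy=4,interpolation=cv2.INTER_CUBIC))
    P=cloud(d)[d['z_map']>0]
    for c in((.611,.083),(.536,.06),(.5925,.004)):
        Q=P[(np.hypot(P[:,0]-c[0],P[:,1]-c[1])<.025)&(P[:,2]>.05)&(P[:,2]<.125)]
        if len(Q)<20: print(n,c,'few');continue
        z=Q[:,2]-.009;k=((z>.071-.026)&(z<.054))|((z>.064)&(z<.074))|((z>.082)&(z<.096));k&=Q[:,2]>.05
        q=Q[k];rr=np.where(z[k]<.055,.017,np.where(z[k]<.0775,.012,.0068))
        r=least_squares(lambda p:np.hypot(q[:,0]-p[0]-p[2]*(q[:,2]-.08),q[:,1]-p[1]-p[3]*(q[:,2]-.08))-rr,[*c,0,0],loss='soft_l1',f_scale=.001)
        print(n,c,r.x,Q[:,2].max())
"
```

```text
t 18.25 pos [ 0.3949 -0.0577  0.2208] grip 0.04906848438777731 F [ 0.3016  0.3344 -0.2865] q [-25.4337   7.5102  97.8634  -0.01    74.5724  45.8552]
world d mm [ 141.1414  117.7136 -141.2767] tool d mm [-171.3682  141.3209  -66.3161]
scene (0.611, 0.083) [ 0.6109  0.085  -0.0011  0.0055] 0.11002747431688954
scene (0.536, 0.06) [ 0.5359  0.0598 -0.016   0.0229] 0.11118526349692118
scene (0.5925, 0.004) [0.5922 0.0025 0.0051 0.0099] 0.10907159763701106
top (0.611, 0.083) [ 0.611   0.0841 -0.0025  0.0009] 0.11222321762866085
top (0.536, 0.06) [ 0.536   0.0585 -0.013   0.0164] 0.11379354729760575
top (0.5925, 0.004) [ 0.5921  0.0014 -0.0035 -0.0049] 0.11388172407073235
```

View pics/z_scene.png

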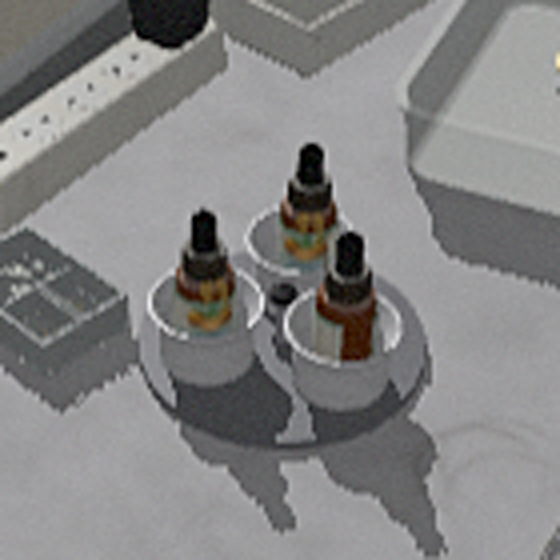

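View pics/z_top.png

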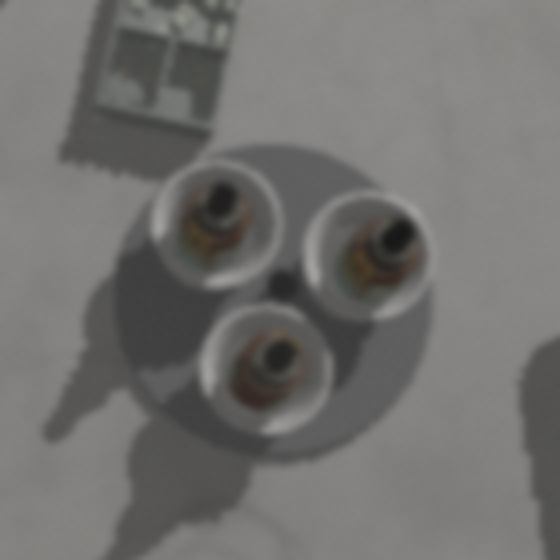

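All three bottles are standing in their cups. The last one fits with about 1° of tilt, so I'll let it settle and measure again.

move_arm(
  targets=[0,0,0,0,0,0,0,0,0,0,0,0,0,0,0,0,0,0,0,0,0,0,0,0,0,0,0,0,0,0],
)

```text
time_s: 18.98
position: [0.3962, -0.0567, 0.22]
tool_rot: [[-0.946, -0.0, 0.324], [-0.324, 0.0, -0.946], [0.0, -1.0, -0.0]]
ft_force: [-0.1, 0.4, -0.4]
grip_width: 0.0495
```

```bash
python3 -c "
from h import *
from scipy.optimize import least_squares
from rig import get_image
D=[(n,get_image(n)) for n in('scene','top')*4]
for n in('scene','top'):
    P=np.vstack([cloud(d)[d['z_map']>0] for m,d in D if m==n])
    for c in((.611,.084),(.536,.06),(.592,.002)):
        Q=P[(np.hypot(P[:,0]-c[0],P[:,1]-c[1])<.025)&(P[:,2]>.05)&(P[:,2]<.125)]
        z=Q[:,2]-.009;k=((z<.053))|((z>.064)&(z<.074))|((z>.082)&(z<.094))
        q=Q[k];rr=np.where(z[k]<.055,.017,np.where(z[k]<.0775,.012,.0069))
        r=least_squares(lambda p:np.hypot(q[:,0]-p[0]-p[2]*(q[:,2]-.08),q[:,1]-p[1]-p[3]*(q[:,2]-.08))-rr,[*c,0,0],loss='soft_l1',f_scale=.001)
        print(n,c,r.x,np.percentile(Q[:,2],99))
"
```

```text
scene (0.611, 0.084) [ 0.6109  0.0849  0.0082 -0.0065] 0.10866152290643173
scene (0.536, 0.06) [ 0.536   0.0598 -0.0214  0.0014] 0.10917343651749963
scene (0.592, 0.002) [ 0.5923  0.0024  0.0019 -0.0044] 0.10897530516697118
top (0.611, 0.084) [ 0.6109  0.084   0.0004 -0.0052] 0.11096382610506612
top (0.536, 0.06) [ 0.5358  0.0585 -0.023   0.0092] 0.11220191159797462
top (0.592, 0.002) [ 0.5922  0.0013  0.0069 -0.0073] 0.11149224042285717
```

```bash
python3 -c "
from h import *
from scipy.optimize import least_squares
from rig import get_image
def fit(P,c,z0,lo,tag):
    Q=P[(np.hypot(P[:,0]-c[0],P[:,1]-c[1])<.025)&(P[:,2]>z0+lo)&(P[:,2]<.125)]
    z=Q[:,2]-z0;k=((z<.050))|((z>.064)&(z<.074))|((z>.082)&(z<.094))
    q=Q[k];rr=np.where(z[k]<.055,.017,np.where(z[k]<.0775,.012,.0069))
    r=least_squares(lambda p:np.hypot(q[:,0]-p[0]-p[2]*(z[k]-.07),q[:,1]-p[1]-p[3]*(z[k]-.07))-rr,[*c,0,0],loss='soft_l1',f_scale=.001);print(tag,r.x)
for n in('scene','top'):
    d=np.load(n+'0.npz');P=cloud(d)[d['z_map']>0]
    fit(P,(.4903,.2562),0,.041,n+' B desk');fit(P,(.6242,.202),0,.041,n+' A desk')
    P=np.vstack([cloud(d)[d['z_map']>0] for d in [get_image(n) for _ in range(4)]])
    fit(P,(.536,.06),.009,.041,n+' B now');fit(P,(.611,.084),.009,.041,n+' A now');fit(P,(.592,.002),.009,.041,n+' C now')
    fit(P,(.536,.06),.009,.06,n+' B now, collar+bulb')
"
```

```text
scene B desk [ 0.4902  0.2564 -0.0163  0.0019]
scene A desk [ 0.6247  0.2022  0.0161 -0.0057]
scene B now [ 0.536   0.0599 -0.0199  0.0024]
scene A now [ 0.6108  0.0851  0.0041 -0.0074]
scene C now [ 0.5922  0.0025  0.0123 -0.0105]
scene B now, collar+bulb [0.5357 0.0598 0.0021 0.0081]
top B desk [ 0.4897  0.2554 -0.0146 -0.0079]
top A desk [ 0.6244  0.2013  0.0049 -0.005 ]
top B now [ 0.5359  0.0586 -0.0174  0.0146]
top A now [ 0.6108  0.084   0.0054 -0.0072]
top C now [ 0.5922  0.0013  0.0081 -0.0047]
top B now, collar+bulb [ 0.5358  0.0588 -0.0135 -0.0125]
```

The same fit gave the same apparent tilt for bottle B while it stood on the desk, so this is fit bias and the bottle is upright. I'm handing in.

```bash
python3 -c "
from rig import env
print(env.observe()['time_s']);print(env.close_job())"
```

```text
19.775
the job is handed in; nothing more can be done
None
```

Both loose bottles are now in the two empty cups, one in each. I gripped each by the collar from above, lowered it until it touched the cup floor (about 8 N for the first, 10 N for the second), then released it. I handed the job in at 19.8 s of the 58 s allowed, with the arm clear.

- **Seating:** the last pictures show all three bottles standing in their cups. The placed bottles' tops are within about 1 mm of the bottle that was already there.
- **Third bottle:** it stayed in its own cup, and its measured position changed by less than 1 mm.
- **A check that disagreed:** the fit showed about 1° of tilt for the second bottle. The same fit showed a similar tilt while that bottle still stood on the desk, so I took it as measurement bias. It was not confirmed any other way.
- **Order:** the two loose bottles could not be told apart by name, so I placed the one farther from the robot first.

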